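Tare the balance through its recessed key

ROBOT

A 6-joint arm with a two-finger parallel gripper is mounted at the origin on a cart in front of the work surface, level with it; the furniture and walls round the work are solid. World frame = base frame: x ahead of the robot, y to its left, z up, the work surface at z = 0. Lengths are in m, angles in rad, forces in N, time in s.
With the tool pointing down it reaches from about 0.3 to 0.875 m from the base axis. Payload 6.4 kg.
Tool frame: the origin (TCP) lies on the mounting face of the last link; the fingertips stand 173 mm ahead of it and the grasp point (between the pads) lies 155 mm ahead of it (ctrl.tip_reach is the distance from the TCP to the fingertips, in m); z points along the fingers, y is the line along which they close (so a half turn about z gives the same grasp; the last joint's range is limited). The gripper opens to 85 mm and grips with 20 to 120 N. Pads are 22 mm wide; open, the fingers measure 114 mm over their backs; the gripper's body (76 mm by 85 mm) begins 54 mm behind the grasp point. The pads swing forward as they close: fully open they stand 13 mm farther back than shut.
Start: joints at [1.078, 0.181, 1.607, -0, 1.354, -0.206], TCP at [0.163, 0.552, 0.405] pointing down, gripper open.
Joint ranges: [-2.99, 2.99], [-0.89, 2.07], [0.3, 2.58], [-1.14, 4.28], [0, 2.63], [-3.12, 3.12]. Speed limits (rad/s): [2.57, 2.57, 3.01, 3.14, 3.14, 3.14].

INTERFACE

Orientations are given as a unit quaternion [w, x, y, z].
In Python, from bench import ctrl gives the robot as it stands.
- The arm moves only by the shell command python3 -m pendant 'ROWS'. ROWS is JSON, a list that holds one entry, the list of rows, each a list of 7 numbers: the opening, from 0 (shut) to 1 (fully open), then the shift along the tool's x, y, z in mm, then the turn, a rotation vector about the tool's x, y, z in rad. A call has 1 to 5 rows; each row is the pose to reach, as a shift and turn from the pose commanded when the call began, along the tool's axes at that moment; what a row does not reach only later rows make up. A row lasts 1/12 s, in which the tool goes at most 41.7 mm and 7.16 degrees, less where a joint would pass 70% of its speed; a pose out of reach is approached as far as the arm can. A call with a gripper value outside its range is refused whole. The fingers move at their own pace and stop on an object; the grip force is fixed at half the most. Time passes only in rows, so rows that repeat a pose let the fingers close. It gives the time, the measured TCP pose, the force, the opening and the grip force at its end, in the units of the state.
- ctrl.get_obs(): the state, without advancing time (a new reading comes with each control period).
- ctrl.camera(name): name is "scene" or "top" or "wrist"; returns the picture (480x640x3 uint8, red, green, blue); there is no depth.
- ctrl.camera_params(name): a dict with "mtx" (3x3 intrinsics, pixels), "distortion" ([k1, k2, p1, p2, k3] as OpenCV has them; the pictures are not rectified), "world_from_camera" (4x4, takes a point from camera to world coordinates); the wrist camera has in their place "tool_from_camera" (4x4, takes a point from camera to tool coordinates, whose origin is the TCP and whose axes are the flange's). Camera axes: x right, y down, z forward; pixel columns grow to the right and rows downward; lengths in m; the calibration is good to about 2 mm. A picture is of the moment at which its call begins: read the wrist's pose just before it. camera_params takes no time and is no camera call.
- ctrl.hand_in(): hands the job in; it is judged then, once.
Trained networks look in the newest picture that a camera, given by its name, has taken for a name from the list of things; names that differ only in an ending like _2 or _b are one class to them, and where a whole thing is asked for, a point or a joint stands for the part that bears it (a point fixed in the world has none). Each returns a list of dicts, best first, with "confidence" (0 to 1); they miss things now and then, are a little off and sometimes report something else, mostly with a low value. They report only what shows in the picture. A call takes as long as a camera call.
- ctrl.boxes_of(camera, name): "point" ([column, row] as shares, 0 to 1, of the picture: columns of its width, rows of its height, amid what is visible of it).
The state is a dict: "time_s": time; "q": joint angles; "dq": joint speeds; "joint_efforts": joint torques, N m; "eef_pos": TCP position; "eef_rot": TCP orientation; "wrist_force": force on the tool from outside, world axes, zero at the start; "torque": the same for the moment, N m; "opening": opening from 0.0 (shut) to 1.0 (fully open); "grasp_force": force on a finger pad.
Only numpy, scipy, OpenCV 4.12 (cv2) and the standard library are available. Lean on these libraries where they do the work, as an engineer would, in place of code of your own. Each camera call takes 0.05 s, during which the arm holds its last target. There are 200 camera calls.

TASK

The empty dish is already on the balance pan, so tare the balance: push the clear splash shutter all the way back by its ridge, reach into the well that has the round key and press that key fully down, let it come up again, and then push the shutter all the way forward so that it covers the wells. Use fingertips only: do not press the bar-shaped key in the other well, leave the dish undisturbed on the pan, and leave the vial and the lens case where they stand.

Things in the scene. Friction and masses are not known exactly. Their poses are not given: they have to be found in the camera images.
- balance: White low bench balance, fixed, 300 (x) x 190 (y) mm. Origin on the bench under its centre; x points from its front (display, key wells) to its back (pan), z up. The front deck is 50 mm high, with two low guides (57 mm high) along x at y = -62 and +62 mm. The raised platform begins at x = +17 mm and is 60 mm high.
- deck (a point): Point on the deck surface (50 mm above the bench) midway between the two wells; axes as the balance. The square wells lie side by side, centres 29 mm to +y and -y of it; which one holds the round key varies. Each is 44 x 44 mm inside, its mouth level with the deck, its floor 26 mm and its key's top 16 mm below the deck.
- pan (a point): Centre of the top of the round steel pan, 120 mm across, 70 mm above the bench, on the raised platform at balance x = +82 mm.
- ridge (a point): Middle of the grey push ridge on the front edge of the clear shutter, 60 mm above the bench; axes as the balance. At balance x = -118 mm when fully shut, -58 mm when fully open. 8 mm thick along x, 112 mm long along y, from 51 to 68 mm above the bench. Push its front face toward +x to open, its back face toward -x to close.
- shutter (a joint): Slide of the shutter in m: 0 = fully forward, covering both wells; 0.060 = fully back, both wells open. Starts at 0 to 0.02, takes about 1.5 N to slide, stays where it is left. Its clear plate (top 54 mm above the bench) reaches 66 mm back from the ridge; when open there are 71 mm free between ridge and platform.
- tare_key_top (a point): Centre of the top of the round key (tare), a white disc 24 mm across in the middle of its 44 x 44 mm well, 34 mm above the bench when up; it is to be pressed straight down. Axes as the balance.
- tare_key (a joint): Travel of the round key in m: 0 = up, 0.005 = fully down. Springs back; about 2 N to start, 5 N fully down.
- cal_key_top (a point): Centre of the top of the bar-shaped key (calibration), white, 34 mm (x) x 10 mm (y), in the other well at the same height; not to be pressed.
- cal_key (a joint): Travel of the bar-shaped key in m: 0 = up, 0.005 = fully down.
- dish_mid (a point): Centre of the loose covered petri dish that stands on the pan, 58 mm across, 14 mm high.
- vial_mid (a point): Centre of a small loose vial standing on the bench beside the balance at its +y side, 18 mm across, 54 mm high.
- case_mid (a point): Centre of a loose round lens case standing on the bench beside the balance at its -y side, 39 mm across, 48 mm high.

How it is judged:
On the way, in this order (a step that is already met when the one before it is completed fails the run):
1. the shutter is pushed back (within 8 mm of its stop) (value of joint shutter above 0.052 m), for 0.1 s.
2. the round key is pressed down (at least 3.8 of 5 mm) (value of joint tare_key above 0.0038 m), for 0.05 s.
3. the round key has come up again with the shutter still back (value of joint tare_key below 0.001 m and value of joint shutter above 0.045 m), for 0.05 s.
At the end, for the whole second after the job is handed in: the shutter is forward within 6 mm of its stop, both keys are up (within 1 mm), the dish is within 8 mm and the vial and case within 15 mm of where they stood (value of joint shutter below 0.006 m and value of joint each of tare_key, cal_key below 0.001 m and distance of dish_mid from where it was at the start of the episode below 0.008 m and distance of each of vial_mid, case_mid from where it was at the start of the episode below 0.015 m); the robot touches nothing.
It fails at once if the bar-shaped key is pressed (over 2 mm) (value of joint cal_key above 0.002 m).
It fails at once if the dish is shifted or lifted (over 8 mm) (distance of dish_mid from where it was at the start of the episode above 0.008 m).
It fails at once if the vial is shifted, tipped or lifted (over 15 mm) (distance of vial_mid from where it was at the start of the episode above 0.015 m).
It fails at once if the lens case is shifted, tipped or lifted (over 15 mm) (distance of case_mid from where it was at the start of the episode above 0.015 m).
It also fails if it takes over 38 s, if anything falls off the work surface, if the arm or the gripper's body presses on something with over 40 N, if the wrist force passes 120 N, or if a joint passes its speed limit or range.

## Working session

There is one attempt and no reset: what is moved stays moved. The work goes in short steps, Python scripts to look and compute and a shell command to move; the robot and the scene stay as the last step left them, time stands still between calls to the robot, and variables do not carry over. Pictures are saved under pics/ and viewed, at most 10 in all, crops included, and the job is handed in when it is done.

```bash
mkdir -p pics; ls
cat > h.py <<'E'
import numpy as np, cv2
from bench import ctrl
from scipy.spatial.transform import Rotation as R
def Rq(q): return R.from_quat([q[1],q[2],q[3],q[0]])
def wfc(cam,obs=None):
    p=ctrl.camera_params(cam)
    if cam!="wrist": return np.array(p["world_from_camera"]),p
    o=obs or ctrl.get_obs(); T=np.eye(4); T[:3,:3]=Rq(o["eef_rot"]).as_matrix(); T[:3,3]=o["eef_pos"]
    return T@np.array(p["tool_from_camera"]),p
def onplane(cam,px,z,obs=None):
    T,p=wfc(cam,obs)
    u=cv2.undistortPoints(np.array([[px]],float),np.array(p["mtx"]),np.array(p["distortion"]))[0,0]
    d=T[:3,:3]@[u[0],u[1],1]; o=T[:3,3]
    return o+d*(z-o[2])/d[2]
def proj(cam,P,obs=None):
    T,p=wfc(cam,obs); Ti=np.linalg.inv(T)
    return cv2.projectPoints(np.array(P,float).reshape(-1,3),cv2.Rodrigues(Ti[:3,:3])[0],Ti[:3,3],np.array(p["mtx"]),np.array(p["distortion"]))[0][:,0]
def save(cam,n):
    im=ctrl.camera(cam); cv2.imwrite(f"pics/{n}.png",im[:,:,::-1]); return im
def w2t(d,obs=None):
    return Rq((obs or ctrl.get_obs())["eef_rot"]).inv().apply(d)*1000
E
python3 - <<'E'
from h import *
o=ctrl.get_obs(); print(o["eef_pos"],o["eef_rot"],o["time_s"],ctrl.tip_reach)
for c in("top","scene"):
    save(c,c+"0")
    for n,z in(("balance",.05),("ridge",.06),("tare_key_top",.034),("cal_key_top",.034),("dish_mid",.077),("vial_mid",.027),("case_mid",.024),("pan",.07)):
        for b in ctrl.boxes_of(c,n)[:2]:
            px=np.array(b["point"])*[640,480]
            print(c,n,round(b["confidence"],2),px.round(),onplane(c,px,z).round(4))
print(ctrl.get_obs()["time_s"])
E
```

```text
pics
[0.16251004 0.55130152 0.40378572] [-2.85508232e-04  1.42892104e-01  9.89737897e-01 -8.12919789e-04] 0.0 0.1734
top balance 0.59 [290. 286.] [0.5622 0.0886 0.05  ]
top ridge 0.83 [296. 317.] [0.5049 0.0802 0.06  ]
top tare_key_top 0.42 [297. 318.] [0.5056 0.0801 0.034 ]
top cal_key_top 0.68 [291. 284.] [0.5686 0.087  0.034 ]
top dish_mid 0.62 [285. 228.] [0.663  0.0883 0.077 ]
top vial_mid 0.47 [223. 320.] [0.5122 0.2147 0.027 ]
top case_mid 0.94 [360. 244.] [ 0.6355 -0.0476  0.024 ]
top pan 0.95 [294. 282.] [0.5654 0.0802 0.07  ]
scene balance 0.62 [305. 275.] [0.5604 0.0968 0.05  ]
scene balance 0.46 [271. 234.] [0.6714 0.0679 0.05  ]
scene ridge 0.69 [335. 289.] [0.4983 0.0917 0.06  ]
scene ridge 0.25 [306. 276.] [0.553  0.1029 0.06  ]
scene dish_mid 0.82 [271. 234.] [0.6546 0.0842 0.077 ]
scene vial_mid 0.75 [276. 343.] [0.5153 0.2198 0.027 ]
scene case_mid 0.76 [329. 214.] [ 0.6381 -0.0582  0.024 ]
scene case_mid 0.22 [306. 276.] [0.5708 0.0835 0.024 ]
scene pan 0.85 [308. 275.] [0.5469 0.1049 0.07  ]
0.9
```

View pics/top0.png

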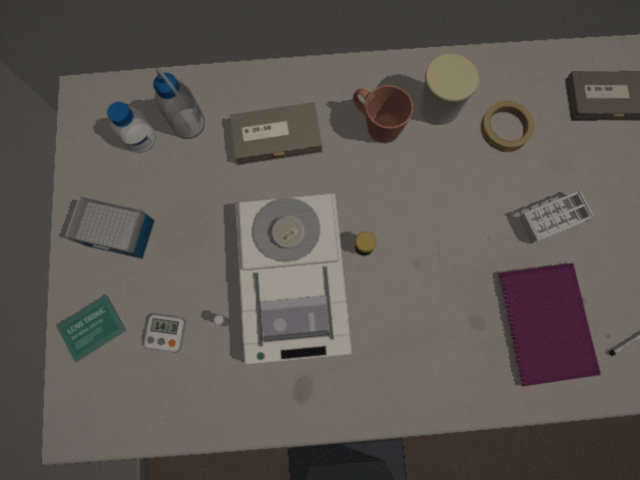

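The top view shows the balance slightly turned. Its ridge is near row 338, the pan and dish are near (287,231), the case is at (365,242) and the vial at (219,320). A round shape shows at (281,324) in the left well. I'll zoom in on it.

Run:
```python
import cv2
a=cv2.imread("pics/top0.png")[180:370,225:365]
cv2.imwrite("pics/z0.png",cv2.resize(a,None,fx=4,fy=3.1578947*1.0,interpolation=cv2.INTER_CUBIC) if 0 else cv2.resize(a,(442,600),interpolation=cv2.INTER_CUBIC))
```

```text
(no output)
```

View pics/z0.png

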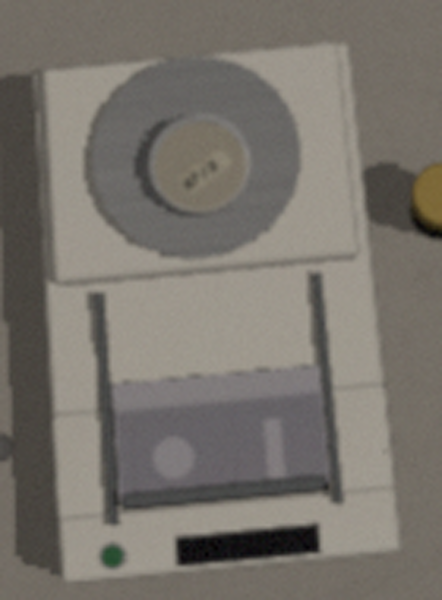

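```bash
cat >> h.py <<'E'
from scipy.optimize import least_squares
def bal(p,L):
    c,s=np.cos(p[2]),np.sin(p[2]); L=np.array(L,float).reshape(-1,3)
    return np.c_[p[0]+c*L[:,0]-s*L[:,1],p[1]+s*L[:,0]+c*L[:,1],L[:,2]]
E
python3 - <<'E'
from h import *
px=np.array([(192,157),(65,580),(398,548),(57,282),(357,257),(42,72),(345,43)])/3.157+[225,180]
L=np.array([(82,0,70),(-150,95,50),(-150,-95,50),(17,95,60),(17,-95,60),(150,95,60),(150,-95,60)])/1000
f=lambda p:(proj("top",bal(p,L))-px).ravel()
r=least_squares(f,[.57,.085,.05],loss="soft_l1"); p=r.x
print(p.round(4),r.fun.reshape(-1,2).round(1).tolist())
for n,q,z in(("ridge",(226,492),.068),("round",(174,457),.034),("bar",(274,447),.034),("dish",(199,163),.084)):
    w=onplane("top",np.array(q)/3.157+[225,180],z); d=w[:2]-p[:2]; c,s=np.cos(p[2]),np.sin(p[2])
    print(n,w.round(4),"bal",(c*d[0]+s*d[1]).round(4),(-s*d[0]+c*d[1]).round(4))
o=ctrl.get_obs(); e=Rq(o["eef_rot"]).as_matrix(); print(e.round(3))
E
```

```text
[0.5804 0.0852 0.0144] [[0.8, -0.4], [-2.2, 1.8], [0.8, 1.6], [-6.0, 1.1], [4.3, -0.8], [-5.0, -2.6], [0.8, -2.8]]
ridge [0.4719 0.0811 0.068 ] bal -0.1085 -0.0025
round [0.4955 0.1114 0.034 ] bal -0.0846 0.0274
bar [0.4966 0.0541 0.034 ] bal -0.0843 -0.0299
dish [0.6542 0.0832 0.084 ] bal 0.0737 -0.0031
[[-0.959  0.283  0.   ]
 [ 0.283  0.959  0.   ]
 [-0.     0.    -1.   ]]
```

```bash
python3 -m pendant '[[[0,-29,-26,3,0,0,-0.11],[0,-58,-52,6,0,0,-0.22],[0,-87,-78,9,0,0,-0.33],[0,-116,-104,12,0,0,-0.33],[0,-145,-130,15,0,0,-0.33]]]'
python3 - <<'E'
from h import *
o=ctrl.get_obs(); print(o["eef_pos"],Rq(o["eef_rot"]).as_matrix().round(3).tolist(),o["opening"])
print(w2t(np.array([.45,.083,.36])-o["eef_pos"]).round(1))
print(np.array(ctrl.camera_params("wrist")["tool_from_camera"]).round(3))
P=lambda q,z:onplane("top",np.array(q)/3.157+[225,180],z)
for a,b,z in(((65,580),(398,548),.05),((124,500),(328,485),.068),((57,282),(357,257),.06),((42,72),(345,43),.06)):
    d=P(a,z)-P(b,z); print(d.round(3),np.arctan2(-d[0],d[1]).round(3))
E
```

```text
time_s: 1.32
eef_pos: [0.2653, 0.3843, 0.3897]
eef_rot: [0.0, -0.022, 1.0, 0.0]
wrist_force: [0.0, -1.0, 0.0]
opening: 0.299
grasp_force: 0.0
[0.26531079 0.38434692 0.38965425] [[-0.999, -0.045, 0.0], [-0.045, 0.999, 0.0], [-0.0, 0.0, -1.0]] 0.2990272525256144
[-171.1 -309.3   29.7]
[[-0.    -0.966 -0.26   0.065]
 [ 1.    -0.    -0.001  0.001]
 [ 0.    -0.26   0.966  0.03 ]
 [ 0.     0.     0.     1.   ]]
[-0.003  0.185  0.   ] 0.015
[0.001 0.112 0.   ] -0.007
[-0.001  0.171  0.   ] 0.004
[-0.003  0.179  0.   ] 0.019
```

```bash
python3 -m pendant '[[[0,-19,-34,3,0,0,0.035],[0,-38,-68,6,0,0,0.035],[0,-57,-103,10,0,0,0.035],[0,-76,-137,13,0,0,0.035],[0,-95,-172,16,0,0,0.035]]]' >/dev/null
python3 -m pendant '[[[0,-19,-34,3,0,0,0],[0,-38,-68,6,0,0,0],[0,-57,-103,10,0,0,0],[0,-76,-137,13,0,0,0],[0,-76,-137,13,0,0,0]]]'
python3 - <<'E'
from h import *
o=ctrl.get_obs(); print(o["eef_pos"],Rq(o["eef_rot"]).as_matrix().round(3).tolist(),o["opening"])
save("wrist","w1")
for n,z in(("ridge",.064),("tare_key_top",.034),("cal_key_top",.034),("deck",.05)):
    for b in ctrl.boxes_of("wrist",n)[:2]:
        px=np.array(b["point"])*[640,480]
        print(n,round(b["confidence"],2),px.round(),onplane("wrist",px,z,o).round(4))
E
```

```text
time_s: 2.15
eef_pos: [0.447, 0.0766, 0.3609]
eef_rot: [0.001, -0.001, 1.0, -0.001]
wrist_force: [-0.3, -0.2, 1.0]
opening: -0.004
grasp_force: 0.0
[0.44700882 0.07664176 0.36085507] [[-1.0, -0.002, 0.002], [-0.002, 1.0, -0.002], [-0.002, -0.002, -1.0]] -0.003759026696055212
ridge 0.66 [361. 277.] [0.4873 0.1009 0.064 ]
tare_key_top 0.65 [201. 393.] [ 0.6146 -0.0419  0.034 ]
deck 0.86 [347. 258.] [0.4767 0.0907 0.05  ]
```

View pics/w1.png

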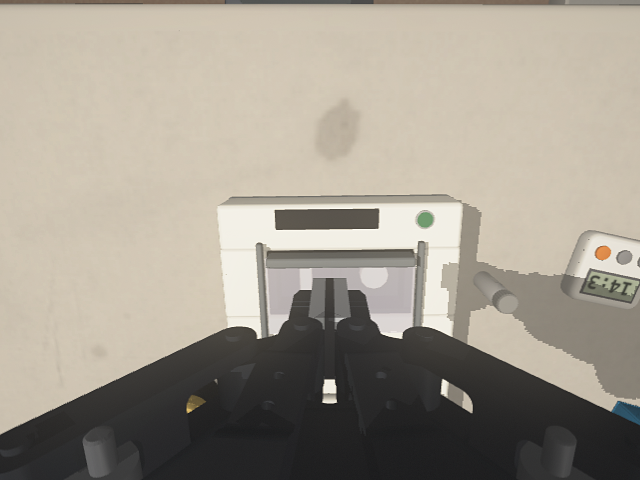

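The wrist view shows the ridge from (266,257) to (416,257), the round key at (374,276) on the +y side, and the guides at columns 262 and 421. The fingertips are at about (330,300). The networks' key and ridge points here are off, so I'll use the pixels I picked.

Run:
```python
from h import *
o=ctrl.get_obs()
for n,q,z in(("ridgeL",(267,252),.068),("ridgeR",(414,251),.068),("ridge lower back",(267,267),.054),("round",(374,276),.034),("frontL",(219,206),.05),("frontR",(461,203),.05),("guideL",(262,243),.057),("guideR",(421,241),.057)):
    print(n,onplane("wrist",q,z,o).round(4))
M=Rq(o["eef_rot"]).as_matrix(); print((o["eef_pos"]+M[:,2]*ctrl.tip_reach).round(4), proj("wrist",o["eef_pos"]+M[:,2]*ctrl.tip_reach,o))
```

```text
ridgeL [0.4623 0.0382 0.068 ]
ridgeR [0.4605 0.1462 0.068 ]
ridge lower back [0.4791 0.0354 0.054 ]
round [0.4935 0.1221 0.034 ]
frontL [ 4.317e-01 -2.000e-04  5.000e-02]
frontR [0.4277 0.1836 0.05  ]
guideL [0.4587 0.0327 0.057 ]
guideR [0.456  0.1536 0.057 ]
[0.4438 0.0827 0.1873] [[326.7661105  297.24960712]]
```

```bash
python3 -m pendant '[[[0,13,0,0,0,0,0],[0,13,0,38,0,0,0],[0,13,0,76,0,0,0],[0,13,0,114,0,0,0],[0,13,0,128,0,0,0]]]'
python3 -m pendant '[[[0,0,0,0,0,0,0],[0,0,0,0,0,0,0]]]'
python3 - <<'E'
from h import *
o=ctrl.get_obs()
M=Rq(o["eef_rot"]).as_matrix(); print((o["eef_pos"]+M[:,2]*ctrl.tip_reach).round(4),M.round(3).tolist())
save("wrist","w2")
E
```

```text
time_s: 2.82
eef_pos: [0.4284, 0.0833, 0.2287]
eef_rot: [-0.003, -0.006, 1.0, 0.0]
wrist_force: [-0.7, -0.5, 0.8]
opening: -0.003
grasp_force: 0.0
time_s: 2.98
eef_pos: [0.4309, 0.0828, 0.2326]
eef_rot: [-0.001, -0.005, 1.0, 0.0]
wrist_force: [0.6, 0.6, -0.2]
opening: -0.002
grasp_force: 0.0
[0.4306 0.0828 0.0592] [[-1.0, -0.01, -0.002], [-0.01, 1.0, 0.0], [0.002, 0.0, -1.0]]
```

View pics/w2.png

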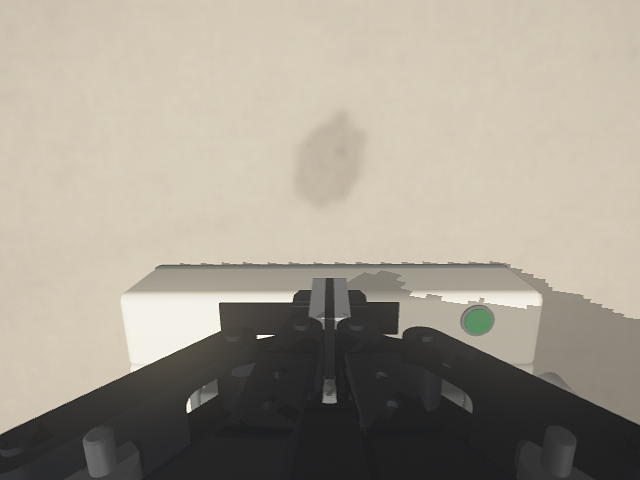

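The tips are over the deck's front edge, just ahead of the display and in front of the ridge, at z 59 mm. I'll push back.

```bash
python3 -m pendant '[[[0,-12,0,0,0,0,0],[0,-24,0,0,0,0,0],[0,-36,0,0,0,0,0],[0,-48,0,0,0,0,0],[0,-60,0,0,0,0,0]]]'
python3 -m pendant '[[[0,-5,0,0,0,0,0],[0,-10,0,0,0,0,0],[0,-14,0,0,0,0,0],[0,-14,0,0,0,0,0]]]'
```

```text
time_s: 3.45
eef_pos: [0.4925, 0.0828, 0.235]
eef_rot: [0.001, -0.005, 1.0, 0.0]
wrist_force: [-1.9, 0.6, 0.8]
opening: -0.003
grasp_force: 1.0
time_s: 3.78
eef_pos: [0.5061, 0.0823, 0.2336]
eef_rot: [0.001, -0.004, 1.0, -0.0]
wrist_force: [0.1, -0.4, 0.2]
opening: 0.005
grasp_force: 0.0
```

```bash
python3 -m pendant '[[[0,-3,0,0,0,0,0],[0,-5,0,0,0,0,0],[0,-5,0,0,0,0,0]]]'
python3 -m pendant '[[[0,-2,0,0,0,0,0],[0,-4,0,0,0,0,0],[0,-4,0,0,0,0,0]]]'
```

```text
time_s: 4.03
eef_pos: [0.5097, 0.0823, 0.2325]
eef_rot: [-0.002, -0.004, 1.0, 0.0]
wrist_force: [-4.2, 1.1, 3.0]
opening: -0.001
grasp_force: 2.5
time_s: 4.28
eef_pos: [0.5113, 0.0825, 0.2317]
eef_rot: [-0.006, -0.004, 1.0, 0.0]
wrist_force: [-17.2, -0.8, 13.4]
opening: 0.002
grasp_force: 8.9
```

The force jump shows the shutter is at its stop. I'll back off, raise the arm and look.

```bash
python3 -m pendant '[[[0,8,0,0,0,0,0],[0,25,0,-30,0,0,0],[0,45,0,-65,0,0,0],[0,66,0,-100,0,0,0],[0,66,0,-100,0,0,0]]]' >/dev/null
python3 -m pendant '[[[0,0,0,0,0,0,0],[0,0,0,0,0,0,0]]]'
python3 - <<'E'
from h import *
o=ctrl.get_obs(); save("wrist","w3")
for c in("top","wrist"):
    if c=="top": save(c,"top3")
    for n in("tare_key_top","cal_key_top","ridge"):
        for b in ctrl.boxes_of(c,n)[:1]:
            px=np.array(b["point"])*[640,480]; print(c,n,b["confidence"],px.round(),onplane(c,px,.034 if "key" in n else .06,o).round(4))
M=Rq(o["eef_rot"]).as_matrix(); print((o["eef_pos"]+M[:,2]*ctrl.tip_reach).round(4),M.round(3).tolist())
E
```

```text
time_s: 4.87
eef_pos: [0.4484, 0.0817, 0.3329]
eef_rot: [0.001, -0.004, 1.0, -0.0]
wrist_force: [-0.0, -0.9, -0.1]
opening: -0.003
grasp_force: 0.0
top tare_key_top 0.72 [293. 284.] [0.5676 0.0842 0.034 ]
top ridge 0.73 [294. 283.] [0.566  0.0792 0.06  ]
wrist tare_key_top 0.67 [374. 282.] [0.4931 0.1178 0.034 ]
wrist cal_key_top 0.85 [294. 281.] [0.4923 0.0556 0.034 ]
wrist ridge 0.88 [330. 378.] [0.5598 0.0843 0.06  ]
[0.4487 0.0817 0.1595] [[-1.0, -0.008, 0.002], [-0.008, 1.0, -0.0], [-0.002, -0.0, -1.0]]
```

View pics/w3.png

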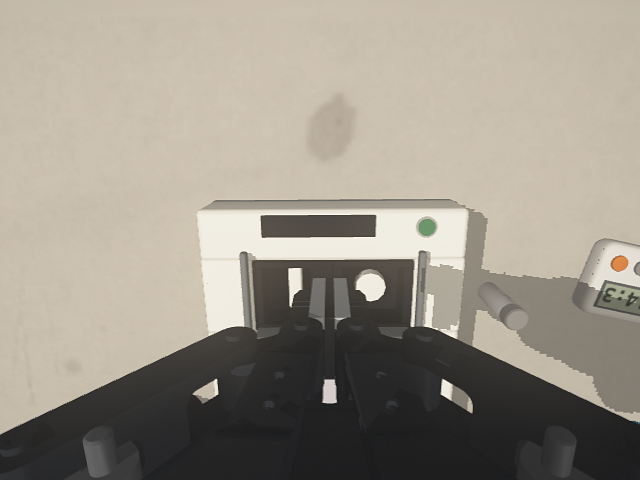

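Both wells are open: the round key is at (371,286), about (0.495, 0.1155) in world, and the bar key is at (295,281). I'll move over the round key and go down.

```bash
python3 -m pendant '[[[0,-23,17,20,0,0,0],[0,-46,33,50,0,0,0],[0,-46,33,75,0,0,0],[0,-46,33,75,0,0,0],[0,-46,33,75,0,0,0]]]'
python3 - <<'E'
from h import *
o=ctrl.get_obs(); save("wrist","w4")
M=Rq(o["eef_rot"]).as_matrix(); t=o["eef_pos"]+M[:,2]*ctrl.tip_reach;print(t.round(4),proj("wrist",[t,[.4955,.1155,.034],[.5175,.1375,.05],[.4735,.1375,.05],[.4735,.0935,.05]],o).round())
E
```

```text
time_s: 5.68
eef_pos: [0.4932, 0.1152, 0.2561]
eef_rot: [-0.003, -0.004, 1.0, -0.0]
wrist_force: [-0.4, 0.4, 0.5]
opening: -0.002
grasp_force: 0.0
[0.4923 0.1152 0.0827] [[327. 297.]
 [328. 266.]
 [370. 317.]
 [373. 234.]
 [283. 233.]]
```

View pics/w4.png

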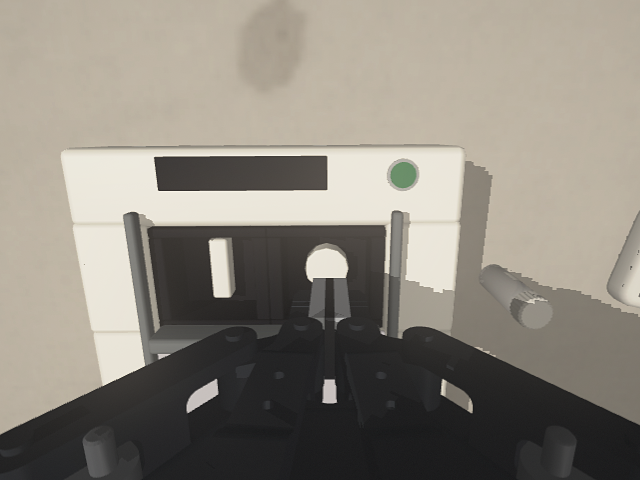

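The key at (326,265) matches the predicted (328,266), so the tips are centred over it. Next I'll descend and press.

```bash
python3 -m pendant '[[[0,-2,0,15,0,0,0],[0,-2,0,30,0,0,0],[0,-2,0,38,0,0,0],[0,-2,0,44,0,0,0],[0,-2,0,44,0,0,0]]]'
python3 -m pendant '[[[0,0,0,3,0,0,0],[0,0,0,6,0,0,0],[0,0,0,8,0,0,0],[0,0,0,9,0,0,0],[0,0,0,9,0,0,0]]]'
```

```text
time_s: 6.15
eef_pos: [0.4959, 0.1149, 0.2138]
eef_rot: [-0.0, -0.004, 1.0, -0.0]
wrist_force: [0.2, 0.8, -0.2]
opening: 0.002
grasp_force: 0.0
time_s: 6.57
eef_pos: [0.4966, 0.1151, 0.2051]
eef_rot: [0.001, -0.004, 1.0, -0.0]
wrist_force: [0.3, 0.2, 3.5]
opening: -0.003
grasp_force: 1.5
```

```bash
python3 -m pendant '[[[0,0,0,2,0,0,0],[0,0,0,4,0,0,0],[0,0,0,4,0,0,0],[0,0,0,4,0,0,0]]]'
```

```text
time_s: 6.9
eef_pos: [0.4968, 0.1152, 0.2023]
eef_rot: [0.001, -0.004, 1.0, -0.0]
wrist_force: [-4.7, -1.3, 16.5]
opening: -0.001
grasp_force: 8.4
```

The force is 16.5 N with the tip at 29 mm, so the key is fully down. I'll lift, then go behind the ridge.

```bash
python3 -m pendant '[[[0,0,0,-8,0,0,0],[0,0,0,-30,0,0,0],[0,0,0,-64,0,0,0],[0,0,0,-64,0,0,0]]]'
python3 -m pendant '[[[0,-34,-14,0,0,0,0],[0,-70,-30,0,0,0,0],[0,-70,-30,0,0,0,0],[0,-70,-30,0,0,0,0]]]'
python3 - <<'E'
from h import *
o=ctrl.get_obs(); save("wrist","w5")
M=Rq(o["eef_rot"]).as_matrix(); t=o["eef_pos"]+M[:,2]*ctrl.tip_reach;print(t.round(4))
E
```

```text
time_s: 7.23
eef_pos: [0.4982, 0.1153, 0.2697]
eef_rot: [0.004, -0.004, 1.0, 0.0]
wrist_force: [1.8, -0.1, 0.8]
opening: 0.0
grasp_force: 0.0
time_s: 7.57
eef_pos: [0.5674, 0.0849, 0.2639]
eef_rot: [-0.0, -0.003, 1.0, 0.0]
wrist_force: [-0.6, -0.0, 0.8]
opening: -0.002
grasp_force: 0.0
[0.5673 0.0849 0.0905]
```

View pics/w5.png

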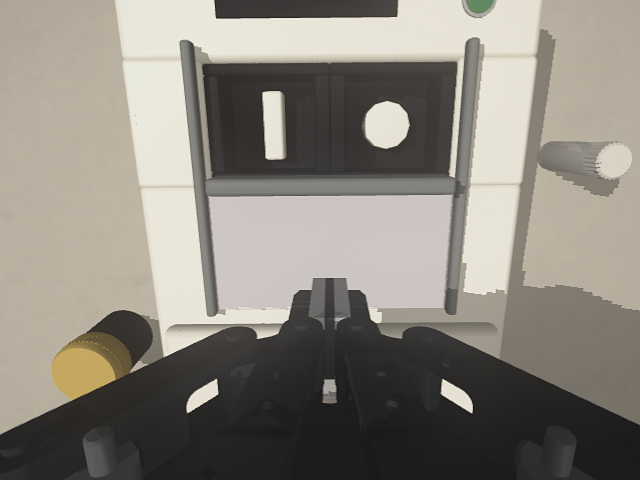

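The shutter is fully back, with the ridge at row 186, and the key is up. The tips are over the gap behind the ridge. I'll go down and push forward.

```bash
python3 -m pendant '[[[0,7,0,10,0,0,0],[0,7,0,22,0,0,0],[0,7,0,30,0,0,0],[0,7,0,30,0,0,0],[0,7,0,30,0,0,0]]]'
python3 -m pendant '[[[0,12,0,0,0,0,0],[0,24,0,0,0,0,0],[0,36,0,0,0,0,0],[0,48,0,0,0,0,0],[0,60,0,0,0,0,0]]]'
```

```text
time_s: 8.03
eef_pos: [0.5585, 0.086, 0.2336]
eef_rot: [-0.001, -0.004, 1.0, 0.0]
wrist_force: [0.2, -0.3, -0.0]
opening: -0.0
grasp_force: 0.0
time_s: 8.45
eef_pos: [0.4995, 0.0851, 0.2354]
eef_rot: [0.001, -0.004, 1.0, -0.0]
wrist_force: [2.4, -1.5, -1.6]
opening: -0.0
grasp_force: 1.0
```

```bash
python3 -m pendant '[[[0,6,0,0,0,0,0],[0,12,0,0,0,0,0],[0,16,0,0,0,0,0],[0,18,0,0,0,0,0],[0,18,0,0,0,0,0]]]'
python3 -m pendant '[[[0,2,0,0,0,0,0],[0,4,0,0,0,0,0],[0,4,0,0,0,0,0]]]'
```

```text
time_s: 8.87
eef_pos: [0.4814, 0.0851, 0.235]
eef_rot: [0.0, -0.004, 1.0, 0.0]
wrist_force: [-0.4, -0.1, 0.4]
opening: 0.001
grasp_force: 0.1
time_s: 9.12
eef_pos: [0.4783, 0.085, 0.2351]
eef_rot: [0.002, -0.004, 1.0, 0.0]
wrist_force: [5.6, 0.8, -3.1]
opening: 0.001
grasp_force: 2.8
```

```bash
python3 -m pendant '[[[0,2,0,0,0,0,0],[0,4,0,0,0,0,0],[0,4,0,0,0,0,0]]]'
```

```text
time_s: 9.37
eef_pos: [0.4765, 0.0848, 0.2358]
eef_rot: [0.006, -0.004, 1.0, 0.0]
wrist_force: [17.6, 1.3, -12.3]
opening: -0.003
grasp_force: 8.6
```

The shutter is at its front stop. I'll back off, lift clear and check.

```bash
python3 -m pendant '[[[0,-10,0,0,0,0,0],[0,-18,0,-10,0,0,0],[0,-18,0,-45,0,0,0],[0,-18,0,-85,0,0,0],[0,-18,0,-85,0,0,0]]]'
python3 -m pendant '[[[0,0,0,0,0,0,0],[0,0,0,0,0,0,0],[0,0,0,0,0,0,0]]]'>/dev/null
python3 -c "
from h import *
save('wrist','w6')"
```

```text
time_s: 9.78
eef_pos: [0.494, 0.0851, 0.3264]
eef_rot: [0.005, -0.004, 1.0, -0.0]
wrist_force: [1.7, 0.5, 1.9]
opening: -0.005
grasp_force: 0.0
```

View pics/w6.png

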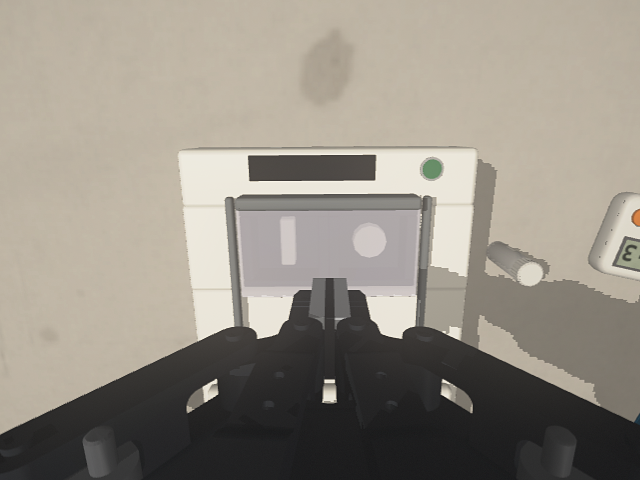

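The shutter is fully forward, with its ridge at the guides' front ends (row 200) and both keys under the plate. The vial is standing at (520,268) and the arm is clear.

```bash
python3 -c "
from bench import ctrl
print(ctrl.hand_in())"
```

```text
the job is handed in; nothing more can be done
None
```

The job is handed in, with no verdict returned: shutter pushed fully back, round key pressed to its stop and released, shutter pushed fully forward, bar key, dish, vial and case never approached, arm clear at about 10 s.

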